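# Stir the sample balls and close the pot

### The job

Mix the lot of ceramic balls in the aluminium pot before sampling: take the rod from its slanted stand and, with its tip down by the pot's floor, stir in wide circles, starting at the front (opposite the lid's hinge) and going two full turns clockwise as seen from above. Stand the rod back in its stand, tip to the bottom, and gently close the lid fully. All balls stay in the pot and only the rod may touch them; leave everything else on the bench where it is.

Things in the scene. Friction and masses are not known exactly. Their poses are not given: they have to be found in the camera images.
- pot: round aluminium sample pot, 128 mm outer and 120 mm inner diameter, screwed to a 150 x 150 x 8 mm base plate, immovable. Origin on the pot's axis at the underside of the plate (table top); z up. Inner floor at z = 13 mm, rim at z = 58 mm. The lid's hinge is at its back (+x); the front, where the lid's tab comes down, is -x, turned within 0.25 rad of facing the robot. Left is +y.
- pot_floor (a point): centre of the pot's inner floor (13 mm above the table)
- lid (a joint): angle of the pot's flat round lid (132 mm diameter, 6 mm thick) on its stiff friction hinge: 0 closed flat on the rim, 1.05 rad the stop (most open). It stays where it is left and so slants over the back half of the pot; about 2 N at the tab moves it down. It opens about the hinge line along the pot's y.
- lid_hinge (a point): middle of the lid's hinge line, 72 mm behind (+x) the pot's axis, at the rim's height (58 mm)
- lid_tab (a point): point on the lid's outer (upper) face on the 26 mm wide tab at its front edge, 150 mm from the hinge line and 6 mm above the lid's underside; its x axis points to the hinge, z out of the lid's outer face
- rod: stirring rod, 180 mm long: steel, 10 mm diameter for 120 mm, then a black rubber handle 16 x 16 mm square and 60 mm long, 100 g. Origin at the centre of the tip's end face, z along the rod towards the handle. It stands in the stand, leaning 30 degrees towards the stand's -x, handle up.
- rod_tip (a point): centre of the rod's lower end face
- rod_grip (a point): middle of the rod's handle, 150 mm from the tip
- stand: slanted rod stand, immovable: base plate 120 x 75 x 12 mm carrying a square aluminium tube, 24 x 24 mm inside, 4 mm walls, 95 mm deep, that leans 30 degrees from vertical towards the stand's -x (its mouth is nearer the robot). Origin at the centre of the base plate's underside; z up. -x faces the robot within 0.25 rad.
- stand_bottom (a point): centre of the tube's inner floor: 20, 0, 26 mm in the stand's frame
- stand_mouth (a point): centre of the tube's mouth, 95 mm up the tube from stand_bottom, 108 mm above the table
- ball0_center (a point): centre of one of the eight equal white ceramic balls, 28 mm in diameter, 44 g, smooth, lying in one layer in the pot
- ball1_center (a point): centre of one of the eight equal white ceramic balls, 28 mm in diameter, 44 g, smooth, lying in one layer in the pot
- ball2_center (a point): centre of one of the eight equal white ceramic balls, 28 mm in diameter, 44 g, smooth, lying in one layer in the pot
- ball3_center (a point): centre of one of the eight equal white ceramic balls, 28 mm in diameter, 44 g, smooth, lying in one layer in the pot
- ball4_center (a point): centre of one of the eight equal white ceramic balls, 28 mm in diameter, 44 g, smooth, lying in one layer in the pot
- ball5_center (a point): centre of one of the eight equal white ceramic balls, 28 mm in diameter, 44 g, smooth, lying in one layer in the pot
- ball6_center (a point): centre of one of the eight equal white ceramic balls, 28 mm in diameter, 44 g, smooth, lying in one layer in the pot
- ball7_center (a point): centre of one of the eight equal white ceramic balls, 28 mm in diameter, 44 g, smooth, lying in one layer in the pot
- spirit_bottle: bystander: clear closed bottle, 60 mm diameter, 150 mm tall; origin under its centre
- spray_can: bystander: yellow spray can, 60 mm diameter, 170 mm tall; origin under its centre
- screwdriver: bystander: screwdriver lying on the table
- step_block: bystander: slotted steel block, 50 x 40 x 36 mm, between pot and stand; origin under its centre

How it is judged:
By the outcome, as a careful person would: the job done as asked, in the order asked, and still so for the second after the job is handed in, with the robot touching nothing.
It also fails if it takes over 72 s, if anything falls off the work surface, if the arm or the gripper's body presses on something with over 40 N, if the wrist force passes 120 N, or if a joint passes its speed limit or range.

### The arm

A 6-joint arm with a two-finger parallel gripper is mounted at the origin on the work surface. World frame = base frame: x ahead of the robot, y to its left, z up, the work surface at z = 0. Lengths are in mm, angles in degrees, forces in N, time in s.
With the tool pointing down it reaches from about 300 to 850 mm from the base axis. Payload 4.2 kg.
Tool frame: the origin (TCP) lies midway between the tips of the shut fingers; the grasp point (between the pads) lies 19 mm behind it; z points along the fingers, y is the line along which they close (so a half turn about z gives the same grasp; the last joint's range is limited). The gripper opens to 91 mm and grips with 3 to 60 N. Pads are 32 mm wide; open, the fingers measure 118 mm over their backs; the gripper's body (76 mm by 178 mm) begins 60 mm behind the grasp point.
Start: joints at [-1.146, 18.312, 89.639, -0, 72.044, -1.146], TCP at [575.016, 0, 213.976] pointing down, gripper open.
Joint ranges: [-177.97, 177.97], [-48.28, 115.42], [12.27, 149.76], [-77.06, 257.06], [2.81, 150.46], [-146.56, 146.56]. Speed limits (degrees/s): [147.25, 147.25, 180, 180, 180, 180].

### API

Orientations are given as [roll, pitch, yaw] about the fixed x, y, z axes, in that order (R = Rz(yaw) Ry(pitch) Rx(roll)).
In Python, from workcell import env gives the robot as it stands.
- The arm moves only by the tool send_rows, never from a script. Its argument "steps" is a list that holds one entry, the list of rows, each a list of 5 numbers: the shift along the tool's x, y, z scaled (see below), then the turn about the tool's z scaled (see below), then the opening, from 0 (shut) to 1 (fully open). In form: [[[dx, dy, dz, yaw, fingers], ...]]. A call has 1 to 5 rows; each row shifts and turns the commanded pose from where the row before left it, along the tool's axes as they then stand; what a row does not reach is not made up. The controller multiplies each number of a shift by 0.04 m and each number of a turn by 0.12 rad. A row lasts 1/12 s, in which the tool goes at most 41.7 mm and 7.16 degrees, less where a joint would pass 70% of its speed; a pose out of reach is approached as far as the arm can. A call with a number of a shift or a turn outside -1 to 1 is refused whole. A call with a gripper value outside its range is refused whole. The fingers move at their own pace and stop on an object; "squeeze" is the grip in N (left out, the last holds). Time passes only in rows, so rows that do not move let the fingers close. It gives the time, the measured TCP pose, the force, the opening and the grip force at its end, in the units of the state.
- env.state(): the state, without advancing time (a new reading comes with each control period).
- env.grab_frame(name): name is "scene" or "side" or "wrist"; returns a dict with "pixels" (400x640x3 uint8, red, green, blue), "depth" (400x640 float32, mm along the optical axis (not along the pixel's ray), 0 where there is no reading), "intrinsics" (3x3 intrinsics, pixels), "cam_to_world" (4x4, takes a point from camera to world coordinates). Camera axes: x right, y down, z forward; pixel columns grow to the right and rows downward; lengths in mm; the calibration is good to about 2 mm. The wrist camera is an equidistant fisheye: a pixel r from the principal point sees the ray r / f radians off the axis. A picture is of the moment at which its call begins.
- env.job_done(): hands the job in; it is judged then, once.
The state is a dict: "time_s": time; "qpos": joint angles; "qvel": joint speeds; "effort": joint torques, N m; "ee_pos": TCP position; "ee_rot": TCP orientation; "force": force on the tool from outside, world axes, zero at the start; "torque": the same for the moment, N m; "gripper_width": finger opening in mm; "gripper_force": force on a finger pad.
Only numpy, scipy, OpenCV 4.12 (cv2) and the standard library are available. Lean on these libraries where they do the work, as an engineer would, in place of code of your own. Each camera call takes 0.05 s, during which the arm holds its last target. There are 200 camera calls.

## Working session

There is one attempt and no reset: what is moved stays moved. The work goes in short steps, Python scripts to look and compute and a tool call to move; the robot and the scene stay as the last step left them, time stands still between calls to the robot, and variables do not carry over. Pictures are saved under pics/ and viewed, at most 10 in all, crops included, and the job is handed in when it is done.

Besides the shell and the picture viewer there is one more tool, called after "Emit:" as name(argument=value, ...) on one line, values as JSON. send_rows: Moves the arm, as the interface text tells. Shifts and turns lie within -1 to 1; 1 stands for 0.04 m of shift or 0.12 rad of turn. Its arguments: {"type":"object","properties":{"steps":{"type":"array"},"squeeze":{"type":"number"}},"required":["steps"]}

```bash
mkdir -p pics; ls
cat > h.py <<'E'
import numpy as np, cv2, pickle
from workcell import env
def grab(n,tag):
    f=env.grab_frame(n); pickle.dump(f,open(f'pics/{tag}.pkl','wb'))
    cv2.imwrite(f'pics/{tag}.png',f['pixels'][:,:,::-1]); return f
def load(tag): return pickle.load(open(f'pics/{tag}.pkl','rb'))
def world(f):   # pinhole depth -> HxWx3 world points
    K=np.array(f['intrinsics']); d=f['depth']; v,u=np.mgrid[:d.shape[0],:d.shape[1]]
    p=np.stack([(u-K[0,2])/K[0,0]*d,(v-K[1,2])/K[1,1]*d,d],-1)
    T=np.array(f['cam_to_world']); return p@T[:3,:3].T+T[:3,3]
E
python3 - <<'E'
from h import *
for n in ['scene','side','wrist']:
    f=grab(n,n+'0'); print(n,np.round(f['intrinsics'],1).tolist(),np.round(f['cam_to_world'],3).tolist(),(f['depth']>0).mean())
s=env.state();print({k:np.round(v,3).tolist() for k,v in s.items()})
a=[cv2.imread(f'pics/{n}0.png') for n in ('scene','side')]
cv2.imwrite('pics/both.png',cv2.resize(np.vstack(a),(480*1,600)) )
E
```

```text
pics
scene [[371.2, 0.0, 322.5], [0.0, 371.2, 199.1], [0.0, 0.0, 1.0]] [[-0.88, 0.333, -0.34, 820.246], [0.476, 0.623, -0.621, 574.983], [0.005, -0.708, -0.707, 737.926], [0.0, 0.0, 0.0, 1.0]] 0.9959921875
side [[438.0, 0.0, 315.6], [0.0, 438.0, 201.0], [0.0, 0.0, 1.0]] [[0.906, -0.24, 0.349, 131.77], [-0.424, -0.525, 0.738, -788.284], [0.006, -0.817, -0.577, 741.632], [0.0, 0.0, 0.0, 1.0]] 0.9957421875
wrist [[309.7, 0.0, 319.2], [0.0, 309.7, 200.4], [0.0, 0.0, 1.0]] [[1.0, -0.001, -0.001, 576.093], [-0.001, -0.968, -0.253, 71.245], [-0.001, 0.253, -0.968, 383.384], [0.0, 0.0, 0.0, 1.0]] 0.97372265625
{'time_s': 0.15, 'qpos': [-1.145, 18.342, 89.69, -0.002, 72.043, -1.146], 'qvel': [0.069, -0.067, -0.247, 0.045, 0.115, -0.018], 'effort': [-0.001, -41.277, -23.215, 0.073, 0.043, -0.0], 'ee_pos': [574.622, 0.007, 213.327], 'ee_rot': [-179.924, 0.0, 90.001], 'force': [-0.205, -0.045, 0.327], 'torque': [-0.015, -0.002, -0.015], 'gripper_force': 0.0, 'gripper_width': 91.028}
```

View pics/scene0.png

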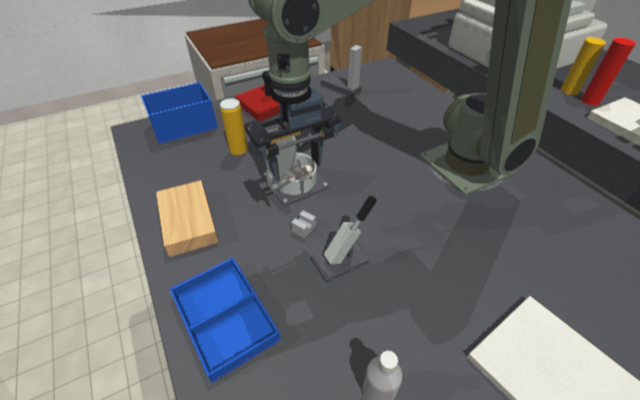

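View pics/side0.png

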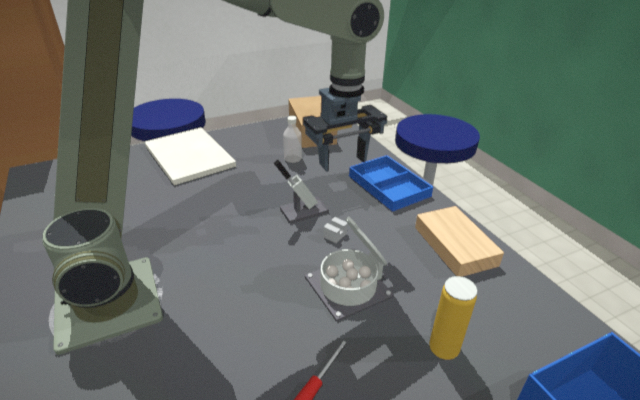

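View pics/wrist0.png

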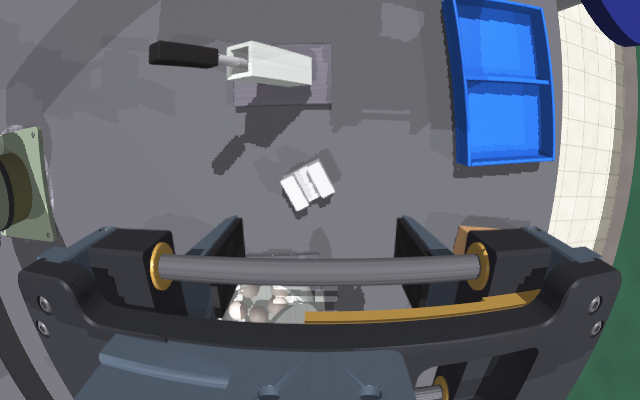

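Run:
```python
from h import *
from scipy.optimize import least_squares
for n,px in [('side',dict(handle=(282,169),tube=(300,190),lid=(368,243),block=(335,228),ball=(345,268),can=(458,283),plate=(313,278))),('scene',dict(handle=(366,208),tube=(342,245),block=(303,222),bottle=(389,359),can=(231,103)))]:
    f=load(n+'0'); W=world(f)
    for k,(u,v) in px.items(): print(n,k,np.round(W[v,u],1))
    x,y,z=W[...,0],W[...,1],W[...,2]
    rgb=f['pixels'].astype(int); br=rgb.sum(-1)
    u,v=px['handle']; h=W[v,u]
    m=(np.linalg.norm(W-h,axis=-1)<60)&(br<150)&(z>100)
    m=cv2.erode(m.astype(np.uint8),np.ones((2,2)))>0
    P=W[m]; c=P.mean(0); U,S,V=np.linalg.svd(P-c,full_matrices=False); print(n,'handle',m.sum(),c.round(1),V[0].round(3),P[:,2].min().round(),P[:,2].max().round(), (S/np.sqrt(len(P))).round(1))
f=load('side0');W=world(f);z=W[...,2]
c0=W[270,349]
m=(abs(z-58)<2.5)&(np.linalg.norm(W[...,:2]-c0[:2],axis=-1)<85)
P=W[m]
r=least_squares(lambda p:np.hypot(P[:,0]-p[0],P[:,1]-p[1])-62,c0[:2],loss='soft_l1',f_scale=2); print('pot',m.sum(),r.x.round(1),np.median(abs(r.fun)))
c=r.x
d=np.linalg.norm(W[...,:2]-c,axis=-1)
m=(z>80)&(d<90); P=W[m]; q=P.mean(0); V=np.linalg.svd(P-q,full_matrices=False)[2]; print('lid',m.sum(),q.round(1),'n',V[2].round(3),'zmax',z[m].max(),P[P[:,2].argmax()].round(1))
m=(abs(z-8)<2)&(d<110)&(d>66);P=W[m][:,:2].astype(np.float32); print('plate',cv2.minAreaRect(P))
```

```text
side handle [464.1 116.7 162.7]
side tube [511.4 113.3  87.1]
side lid [ 516.6 -223.7  161.9]
side block [553.1 -14.9  36.1]
side ball [ 510.5 -149.3   29.8]
side can [ 602.1 -393.5  169.7]
side plate [ 438.5 -128.4    8.6]
side handle 61 [467.1 121.1 157.2] [ 0.501 -0.001 -0.866] 132.0 182.0 [16.6  2.5  1.8]
scene handle [471.2 133.6 157.7]
scene tube [533.8 144.4  78.7]
scene block [558.   -8.1  17.2]
scene bottle [613.9 419.5 149.2]
scene can [ 592.4 -404.9  166.2]
scene handle 162 [470.2 134.5 157. ] [ 0.521  0.011 -0.853] 131.0 180.0 [16.2  4.2  2.4]
pot 299 [ 502.7 -180.6] 1.3450284038356628
lid 365 [ 526.7 -197.1  144.5] n [0.87  0.07  0.488] zmax 197.09543796862397 [ 498.6 -185.6  197.1]
plate ((503.6095275878906, -179.79995727539062), (155.02232360839844, 151.79501342773438), 3.8854799270629883)
```

Emit:
send_rows(steps=[[[0.64,-0.675,-0.08,0,1],[0.64,-0.675,-0.08,0,1],[0.64,-0.675,-0.08,0,1],[0.64,-0.675,-0.08,0,1],[0.64,-0.675,-0.08,0,1]]])

```text
time_s: 0.57
ee_pos: [438.4, 128.7, 229.8]
ee_rot: [-180.0, -0.0, 90.0]
force: [0.6, 1.0, 0.9]
gripper_width: 91.3
gripper_force: 0.0
```

Emit:
send_rows(steps=[[[0,0,0,1,1],[0,0,0,1,1],[0,0,0,1,1],[0,0,0,1,1],[0,0,0,1,1]]])

```text
time_s: 0.98
ee_pos: [439.7, 128.1, 229.8]
ee_rot: [-180.0, 0.0, 55.3]
force: [0.3, -0.0, -0.2]
gripper_width: 91.5
gripper_force: 0.0
```

Emit:
send_rows(steps=[[[0,0,0,1,1],[0,0,0,1,1],[0,0,0,1,1],[0,0,0,1,1],[0,0,0,1,1]]])

```text
time_s: 1.4
ee_pos: [439.8, 128.0, 229.7]
ee_rot: [-180.0, 0.0, 20.9]
force: [0.6, -0.5, -0.6]
gripper_width: 91.4
gripper_force: 0.0
```

Emit:
send_rows(steps=[[[0,0,0,1,1],[0,0,0,1,1],[0,0,0,1,1],[0,0,0,0.09,1],[0,0,0,0,1]]])

```text
time_s: 1.82
ee_pos: [439.8, 128.0, 229.8]
ee_rot: [180.0, 0.0, 0.1]
force: [-0.0, -0.7, 0.6]
gripper_width: 91.2
gripper_force: 0.0
```

```bash
cat >> h.py <<'E'
def fworld(f):  # fisheye depth -> world points
    K=np.array(f['intrinsics']); d=f['depth']; v,u=np.mgrid[:d.shape[0],:d.shape[1]]
    X=(u-K[0,2])/K[0,0];Y=(v-K[1,2])/K[1,1];r=np.hypot(X,Y)+1e-9
    t=np.tan(np.minimum(r,1.5)); p=np.stack([X/r*t*d,Y/r*t*d,d],-1)
    T=np.array(f['cam_to_world']); return p@T[:3,:3].T+T[:3,3]
def proj(f,P,fish=True):
    T=np.array(f['cam_to_world']);K=np.array(f['intrinsics']);p=(np.atleast_2d(P)-T[:3,3])@T[:3,:3]
    if fish:
        r=np.hypot(p[:,0],p[:,1]);th=np.arctan2(r,p[:,2]);q=p[:,:2]/(r[:,None]+1e-9)*th[:,None]
    else: q=p[:,:2]/p[:,2:]
    return q*K[0,0]+K[:2,2]
def st():
    s=env.state(); print('t',round(s['time_s'],2),'pos',np.round(s['ee_pos'],1),'rot',np.round(s['ee_rot'],1),'F',np.round(s['force'],1),'w',round(s['gripper_width'],1),'g',round(s['gripper_force'],1)); return s
E
python3 - <<'E'
from h import *
st(); f=grab('wrist','wrist1');
E
```

```text
t 1.82 pos [439.8 128.  229.8] rot [1.8e+02 0.0e+00 1.0e-01] F [-0.  -0.7  0.6] w 91.2 g 0.0
```

View pics/wrist1.png

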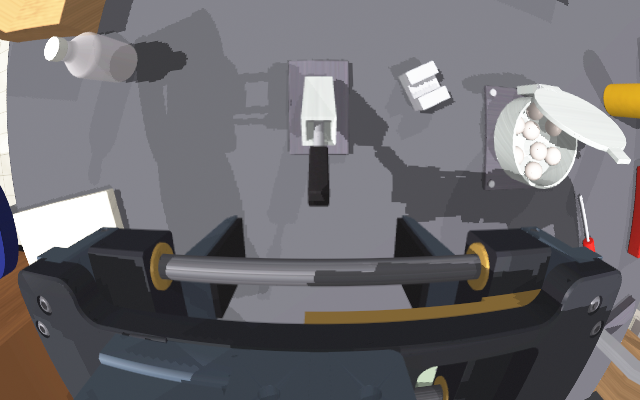

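Run:
```python
from h import *
f=load('wrist1');W=fworld(f);z=W[...,2];br=f['pixels'].astype(int).sum(-1)
for k,(u,v) in dict(handle_lo=(319,195),handle_hi=(318,155),steel=(319,135),rimL=(305,138),rimR=(333,138),tubetop=(320,80),plate=(295,70)).items(): print(k,W[v,u].round(1))
roi=np.zeros_like(br,bool);roi[55:160,280:360]=1
m=roi&(abs(z-12)<2.5)
print('plate wrist',cv2.minAreaRect(W[m][:,:2].astype(np.float32)))
clouds=dict(wrist=(f,W))
for n in ('side','scene'): g=load(n+'0');clouds[n]=(g,world(g))
for n,(g,w) in clouds.items():
    b=g['pixels'].astype(int).sum(-1);zz=w[...,2]
    near=np.hypot(w[...,0]-500,w[...,1]-128)<90
    m=near&(b<140)&(zz>125)&(zz<195)
    P=w[m]; c=P.mean(0);V=np.linalg.svd(P-c,full_matrices=False)[2]
    print(n,'handle',m.sum(),c.round(1),V[0].round(3),'zmax',P[:,2].max().round(1),'y',np.percentile(P[:,1],[3,97]).round(1),'yaw by y-slope')
    m=near&(abs(zz-12)<2.5); 
    if m.sum()>50: print('  plate',m.sum(),cv2.minAreaRect(w[m][:,:2].astype(np.float32)))
    m=near&(b>300)&(zz>40)&(zz<115); P=w[m]
    print('  tube',m.sum(),P.mean(0).round(1),'zmax',np.percentile(P[:,2],98).round(1),'y',np.percentile(P[:,1],[2,98]).round(1))
# edge-based: handle columns in wrist image
for v in (160,175,190,200):
    row=(br[v,295:345]<140).nonzero()[0]+295; print('row',v,row.min(),row.max(), end=' ')
```

```text
handle_lo [458.9 128.4 179.7]
handle_hi [484.4 129.3 143.6]
steel [499.6 128.5 110.4]
rimL [496.5 141.8 105.3]
rimR [496.5 115.2 104.6]
tubetop [560.7 127.5  40.1]
plate [577.6 158.4  11.9]
plate wrist ((530.854736328125, 129.16244506835938), (119.733642578125, 75.8743667602539), 0.4782567024230957)
wrist handle 974 [471.2 128.3 162.8] [-0.588 -0.011  0.809] zmax 182.1 y [121.8 135.1] yaw by y-slope
  plate 3054 ((530.2007446289062, 129.156982421875), (118.42570495605469, 75.8743667602539), 0.4782567024230957)
  tube 1990 [522.2 129.4  88.7] zmax 114.4 y [114.  144.6]
side handle 87 [466.6 121.3 157.6] [ 0.501 -0.009 -0.865] zmax 183.4 y [118.  125.3] yaw by y-slope
  plate 466 ((527.6639404296875, 126.59895324707031), (120.23626708984375, 78.0809555053711), 0.5250069499015808)
  tube 335 [517.1 117.8  82. ] zmax 113.9 y [110.6 142.8]
scene handle 201 [470.5 132.9 157.1] [ 0.532  0.015 -0.847] zmax 180.4 y [124.5 138.5] yaw by y-slope
  plate 469 ((529.01220703125, 132.30133056640625), (73.82598876953125, 120.68450164794922), 88.30166625976562)
  tube 718 [525.5 135.3  80.2] zmax 112.9 y [115.2 147.3]
row 160 311 327 row 175 310 327 row 190 309 328 row 200 309 328
```

Emit:
send_rows(steps=[[[0.72,-0.01,0.2,0,1],[0,0,0.55,0,1],[0,0,0.55,0,1],[0,0,0.55,0,1],[0,0,0.52,0,1]]])

```text
time_s: 2.28
ee_pos: [468.7, 128.3, 134.0]
ee_rot: [180.0, 0.0, 0.1]
force: [-0.1, -0.4, -0.2]
gripper_width: 91.4
gripper_force: 0.0
```

Emit:
send_rows(steps=[[[0,0,0,0,0],[0,0,0,0,0],[0,0,0,0,0],[0,0,0,0,0],[0,0,0,0,0]]], squeeze=45)

```text
time_s: 2.7
ee_pos: [469.7, 128.6, 136.5]
ee_rot: [-180.0, -0.2, 0.0]
force: [0.3, -0.4, -0.1]
gripper_width: 60.8
gripper_force: 0.0
```

Emit:
send_rows(steps=[[[0,0,0,0,0],[0,0,0,0,0],[0,0,0,0,0],[0,0,0,0,0],[0,0,0,0,0]]])

```text
time_s: 3.12
ee_pos: [468.8, 128.4, 135.2]
ee_rot: [-180.0, -0.0, -0.0]
force: [1.1, -0.2, 0.8]
gripper_width: 27.5
gripper_force: 0.0
```

Emit:
send_rows(steps=[[[0,0,0,0,0],[0,0,0,0,0],[0,0,0,0,0],[0,0,0,0,0],[0,0,0,0,0]]])

```text
time_s: 3.53
ee_pos: [468.8, 128.4, 135.2]
ee_rot: [180.0, -0.0, -0.0]
force: [-0.6, 0.0, -0.2]
gripper_width: 15.8
gripper_force: 45.0
```

Emit:
send_rows(steps=[[[-0.02,0,-0.2,0,0],[-0.03,0,-0.25,0,0],[-0.25,0,-0.433,0,0],[-0.25,0,-0.433,0,0],[-0.25,0,-0.433,0,0]]])

```text
time_s: 3.95
ee_pos: [436.3, 128.4, 206.6]
ee_rot: [-180.0, -0.0, -0.0]
force: [0.8, 0.4, -0.9]
gripper_width: 15.8
gripper_force: 45.0
```

Emit:
send_rows(steps=[[[-0.25,0,-0.433,0,0],[-0.25,0,-0.433,0,0],[-0.25,0,-0.433,0,0],[0,0,0,0,0]]])

```text
time_s: 4.28
ee_pos: [407.0, 128.9, 261.2]
ee_rot: [-179.9, -0.4, 0.0]
force: [0.4, 0.1, 0.2]
gripper_width: 15.8
gripper_force: 45.0
```

Run:
```python
from h import *
st()
for n in ('side','scene','wrist'): f=grab(n,n+'2')
W=fworld(load('wrist2'))
a=cv2.imread('pics/wrist2.png')[:230];b=cv2.imread('pics/side2.png')[100:330,:]
cv2.imwrite('pics/c2.png',np.vstack([a,b]))
```

```text
t 4.28 pos [407.  128.9 261.2] rot [-179.9   -0.4    0. ] F [0.4 0.1 0.2] w 15.8 g 45.0
```

View pics/c2.png

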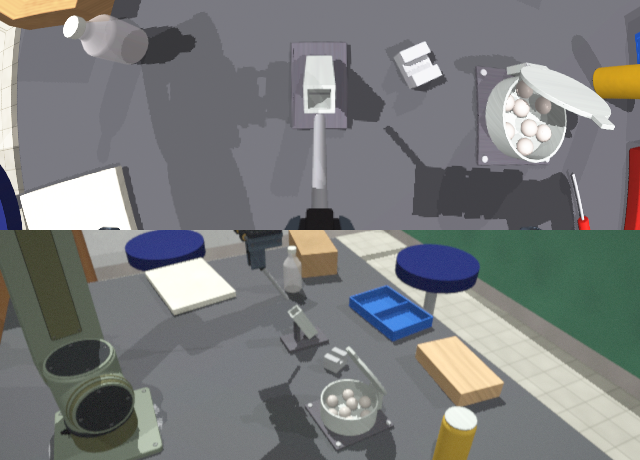

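Run:
```python
from h import *
s=st(); tcp=np.array(s['ee_pos'])
tcp0=np.array([406.4,128.4,260.6])
f=load('wrist2');W=fworld(f)
for v in range(106,200,8): print(v,(W[v,319]).round(1))
for n in ('wrist2','side2','scene2'):
    g=load(n); w=fworld(g) if n[0]=='w' else world(g)
    m=(abs(w[...,1]-128)<15)&(w[...,2]>125)&(w[...,2]<225)&(w[...,0]>410)&(w[...,0]<500)
    P=w[m]; 
    if m.sum()<15: print(n,m.sum()); continue
    c=P.mean(0);V=np.linalg.svd(P-c,full_matrices=False)[2][0];V*=-np.sign(V[2]); t=(P-c)@V
    print(n,m.sum(),c.round(1),V.round(3),'lowend',(c+V*np.percentile(t,99)).round(1))
# balls: bright spheres in pot
for n in ('wrist2','side2'):
    g=load(n); w=fworld(g) if n[0]=='w' else world(g)
    z=w[...,2]
    m=(np.hypot(w[...,0]-503,w[...,1]+180)<56)&(z>33)&(z<44)
    k,l,stt,c=cv2.connectedComponentsWithStats(m.astype(np.uint8))
    for i in range(1,k):
        if stt[i,4]<6: continue
        P=w[l==i]
        r=np.median(P,0); print(n,stt[i,4],r.round(1),'topz',P[:,2].max().round(1),c[i].round())
```

```text
t 4.43 pos [406.8 128.3 256.9] rot [180.  -0.   0.] F [-0.4 -0.6 -1. ] w 15.7 g 45.0
106 [496.6 129.1  94.4]
114 [486.4 129.  152.3]
122 [479.3 129.  163.4]
130 [472.7 129.  173.9]
138 [466.6 128.9 184.1]
146 [461.  128.9 193.3]
154 [456.  128.9 203.9]
162 [451.  128.9 211.1]
170 [446.5 128.9 218.5]
178 [442.4 128.9 226.9]
186 [438.5 128.9 234.1]
194 [434.5 128.9 239.3]
wrist2 839 [460.3 128.8 192.7] [ 0.507 -0.005 -0.862] lowend [485.6 128.5 149.6]
side2 109 [459.8 125.7 188.2] [ 0.507  0.012 -0.862] lowend [481.  126.2 152.2]
scene2 183 [461.1 131.9 186.9] [ 0.506 -0.002 -0.863] lowend [483.8 131.8 148.1]
wrist2 117 [ 544.7 -172.7   36.8] topz 42.9 [526.  90.]
wrist2 106 [ 521.8 -141.6   38.4] topz 42.0 [510. 102.]
wrist2 134 [ 527.7 -212.8   37.1] topz 41.7 [545. 105.]
wrist2 158 [ 517.5 -166.8   37.5] topz 41.1 [523. 107.]
wrist2 145 [ 489.4 -184.8   37.3] topz 40.9 [531. 128.]
wrist2 100 [ 482.4 -143.5   38.6] topz 43.1 [510. 130.]
wrist2 131 [ 484.7 -215.2   37.4] topz 41.2 [545. 133.]
wrist2 151 [ 460.8 -178.8   37.4] topz 41.5 [527. 146.]
side2 137 [ 516.5 -162.5   38.2] topz 43.7 [350. 268.]
side2 71 [ 476.3 -148.2   37.1] topz 42.8 [332. 270.]
side2 70 [ 543.3 -180.8   37.2] topz 42.6 [364. 270.]
side2 70 [ 485.6 -192.    38.3] topz 43.3 [345. 281.]
side2 40 [ 461.6 -184.9   39.3] topz 42.4 [333. 282.]
side2 47 [ 522.7 -216.8   38.5] topz 42.9 [365. 283.]
side2 14 [ 483.9 -215.7   39.7] topz 43.3 [349. 288.]
```

Emit:
send_rows(steps=[[[0,0.3,0,0,0],[0,0.6,0,0,0],[0,0.8,0,0,0],[0,0.8,0,0,0],[0,0.8,0,0,0]]])

```text
time_s: 4.85
ee_pos: [406.4, -4.9, 255.7]
ee_rot: [-180.0, 0.1, 0.0]
force: [0.5, -0.5, -0.8]
gripper_width: 15.6
gripper_force: 45.0
```

Emit:
send_rows(steps=[[[0,0.8,0,0,0],[0,0.8,0,0,0],[0,0.8,0,0,0],[0,0.8,0,0,0],[0,0.6,0,0,0]]])

```text
time_s: 5.27
ee_pos: [406.4, -158.1, 255.6]
ee_rot: [-180.0, 0.1, -0.1]
force: [1.1, 0.6, -1.0]
gripper_width: 15.8
gripper_force: 45.0
```

Emit:
send_rows(steps=[[[-0.15,0.36,0.3,0,0],[0,0,0.3,0,0],[0,0,0.3,0,0],[0,0,0.225,0,0],[0,0,0,0,0]]])

```text
time_s: 5.68
ee_pos: [399.4, -169.6, 209.2]
ee_rot: [-179.9, 0.3, -0.0]
force: [-0.8, 0.4, -0.7]
gripper_width: 15.5
gripper_force: 45.0
```

Run:
```python
from h import *
from scipy.optimize import least_squares
s=st(); tcp=np.array(s['ee_pos'])
for n in ('side','scene','wrist'): f=grab(n,n+'3')
C={n:(load(n+'3'),(fworld if n[0]=='w' else world)(load(n+'3'))) for n in ('side','scene','wrist')}
for n,(g,w) in C.items():
    z=w[...,2]; d=np.hypot(w[...,0]-503,w[...,1]+180)
    m=(abs(z-58)<2.5)&(d>54)&(d<72); P=w[m]
    if m.sum()>20:
        r=least_squares(lambda p:np.hypot(P[:,0]-p[0],P[:,1]-p[1])-62,[503,-180],loss='soft_l1',f_scale=2); print(n,'rim',m.sum(),r.x.round(1))
    m=(abs(z-8)<2.5)&(d>66)&(d<115); print(n,'plate',m.sum(),cv2.minAreaRect(w[m][:,:2].astype(np.float32)))
    q=w-tcp; rr=q@np.array([.862,0,.507]); L=q@np.array([.507,0,-.862])  # across / along
    m=(abs(q[...,1])<12)&(abs(rr-(76*.862-112*.507))<14)&(L>60)&(L<150)
    P=q[m]; 
    if m.sum()>15:
        c=P.mean(0);V=np.linalg.svd(P-c,full_matrices=False)[2][0];V*=-np.sign(V[2]);t=(P-c)@V; print(n,'rod',m.sum(),c.round(1),V.round(3),'end',(c+V*np.percentile(t,99)).round(1),'y',np.percentile(P[:,1],[3,50,97]).round(1))
    m=(d<56)&(z>30)&(z<44)
    k,l,stt,c=cv2.connectedComponentsWithStats((m&(z>34)).astype(np.uint8))
    print(n,'balls',[(w[l==i].mean(0).round(0)[:2].tolist(),int(stt[i,4])) for i in range(1,k) if stt[i,4]>8])
```

```text
t 5.68 pos [ 399.4 -169.6  209.2] rot [-179.9    0.3   -0. ] F [-0.8  0.4 -0.7] w 15.5 g 45.0
side rim 311 [ 502.6 -180.8]
side plate 885 ((504.28167724609375, -180.68246459960938), (156.14166259765625, 151.9571990966797), 2.7755959033966064)
side rod 109 [ 55.1  -2.8 -78.6] [ 0.496  0.01  -0.868] end [  73.7   -2.5 -111.2] y [-5.3 -3.1  0. ]
side balls [([517.0, -160.0], 126), ([477.0, -147.0], 62), ([544.0, -180.0], 61), ([486.0, -192.0], 69), ([461.0, -184.0], 39), ([523.0, -216.0], 48), ([485.0, -215.0], 12)]
scene rim 42 [ 503.3 -177.1]
scene plate 181 ((505.6228942871094, -177.07745361328125), (149.94161987304688, 149.42356872558594), 3.9051425457000732)
scene rod 99 [ 56.9   3.4 -78.4] [ 0.501 -0.004 -0.865] end [  75.9    3.3 -111.3] y [-2.5  3.9  6.9]
scene balls [([482.0, -213.0], 14), ([460.0, -179.0], 20), ([488.0, -184.0], 24), ([517.0, -166.0], 23), ([480.0, -143.0], 12)]
wrist rim 816 [ 504.7 -180. ]
wrist plate 2250 ((487.5381164550781, -180.5159149169922), (116.91693878173828, 150.6718292236328), 2.7863359451293945)
wrist rod 638 [ 59.2  -0.  -71.4] [ 0.505 -0.008 -0.863] end [  79.7   -0.4 -106.4] y [-4.9  0.1  4.7]
wrist balls [([525.0, -219.0], 187), ([522.0, -142.0], 278), ([514.0, -169.0], 168), ([490.0, -189.0], 341), ([484.0, -219.0], 333), ([481.0, -144.0], 339), ([461.0, -184.0], 264)]
```

View pics/wrist3.png

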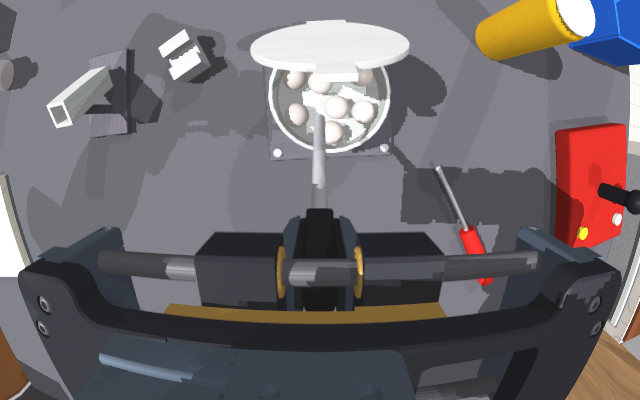

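```bash
cat > plan.py <<'E'
from h import *
C=np.array([503.5,-180.]); yaw=np.radians(3.5); REL=np.array([75.6,0,-112.]); D=np.array([-.505,0,.863])
R2=np.array([[np.cos(yaw),-np.sin(yaw)],[np.sin(yaw),np.cos(yaw)]])
def pot2w(p): return C+R2@np.array(p)
def rows(pts,cmd):  # tip waypoints -> rows (rounded), tracking the commanded tip
    out=[]
    for p in pts:
        d=np.round((np.array(p)-cmd)*[1,-1,-1]/40,2); out.append(d.tolist()+[0,0]); cmd=cmd+d*40*[1,-1,-1]
    return out,cmd
def circle(a0,a1,n,z,R=35.5,off=8):  # phi from the front, clockwise from above
    return [np.r_[pot2w([off-R*np.cos(a),R*np.sin(a)]),z] for a in np.radians(np.linspace(a0,a1,n+1)[1:])]
def show(r):
    for i in range(0,len(r),5): print(str([r[i:i+5]]).replace(' ','').replace('0.0,','0,'))
E
python3 - <<'E'
from plan import *
B=np.array([[461,-183],[488,-189],[479.5,-145],[484.5,-217],[516.5,-165],[522,-145],[525,-216]],float)
def clr(tip):
    L=np.linspace(0,60,61)[:,None]*D+tip
    b=min(np.linalg.norm(L-[x,y,27],axis=1).min() for x,y in B)-19
    i=abs(L[:,2]-58).argmin(); rim=60-5.8-np.hypot(*(L[i,:2]-C)); return b,rim
best=sorted([(min(*clr(np.array([x,y,30.]))),x,y) for x in range(465,500) for y in range(-205,-150)])[::-1]
for b in best[:3]+best[10:200:40]: print(b,[np.round(v,1) for v in clr(np.array([b[1],b[2],30.]))],'pot',(R2.T@(np.array(b[1:])-C)).round(1))
print('front',pot2w([-27.5,0]),clr(np.r_[pot2w([-27.5,0]),19]))
E
```

```text
(np.float64(4.711811402758752), 493, -166) [np.float64(4.7), np.float64(24.1)] pot [-9.6 14.6]
(np.float64(4.690715480964268), 493, -165) [np.float64(4.7), np.float64(23.6)] pot [-9.6 15.6]
(np.float64(4.5372045918796395), 492, -166) [np.float64(4.5), np.float64(23.2)] pot [-10.6  14.7]
(np.float64(3.787057730211682), 494, -163) [np.float64(3.8), np.float64(23.4)] pot [-8.4 17.5]
(np.float64(2.8731610884206695), 488, -165) [np.float64(2.9), np.float64(19.2)] pot [-14.6  15.9]
(np.float64(2.236760581595302), 487, -168) [np.float64(2.2), np.float64(19.4)] pot [-15.7  13. ]
(np.float64(1.6677327251926712), 471, -165) [np.float64(1.7), np.float64(3.3)] pot [-31.5  17. ]
(np.float64(1.2484567313165869), 487, -169) [np.float64(1.2), np.float64(19.7)] pot [-15.8  12. ]
front [ 476.05129304 -181.67883484] (np.float64(-9.939455863020948), np.float64(3.9982136156736914))
```

Run:
```python
from plan import *
cmd=np.array([476.4,-170,100.1])
p=[[480,-166,90],[480,-166,72],[480,-166,55],[480,-166,44],[480,-166,36],[480,-166,31],[480,-166,30]]
F=pot2w([-27.5,0]); a=np.array([480,-166.])
p+=[[*(a+(F-a)*t),30] for t in (.2,.4,.6,.8,1)]+[[*F,25],[*F,21],[*F,19]]
r,cmd=rows(p,cmd); show(r); print(cmd)
print('circ'); r,cmd=rows(circle(0,735,62,19),cmd); show(r); print(cmd)
```

```text
[[[0.09,-0.1,0.25,0,0],[0,-0,0.45,0,0],[0,-0,0.43,0,0],[0,-0,0.27,0,0],[0,-0,0.2,0,0]]]
[[[0,-0,0.13,0,0],[0,-0,0.02,0,0],[-0.02,0.08,0,0,0],[-0.02,0.08,0,0,0],[-0.02,0.08,0,0,0]]]
[[[-0.02,0.07,0,0,0],[-0.02,0.08,0,0,0],[0,0,0.13,0,0],[0,0,0.1,0,0],[0,0,0.05,0,0]]]
[ 476.  -181.6   18.9]
circ
[[[0.01,-0.18,-0,0,0],[0.04,-0.18,-0,0,0],[0.09,-0.16,-0,0,0],[0.11,-0.15,-0,0,0],[0.14,-0.12,-0,0,0]]]
[[[0.16,-0.08,-0,0,0],[0.18,-0.05,-0,0,0],[0.18,-0.02,-0,0,0],[0.18,0.02,-0,0,0],[0.17,0.06,-0,0,0]]]
[[[0.16,0.1,-0,0,0],[0.13,0.12,-0,0,0],[0.11,0.15,-0,0,0],[0.07,0.17,-0,0,0],[0.04,0.18,-0,0,0]]]
[[[-0,0.18,-0,0,0],[-0.04,0.18,-0,0,0],[-0.07,0.17,-0,0,0],[-0.11,0.15,-0,0,0],[-0.14,0.12,-0,0,0]]]
[[[-0.15,0.1,-0,0,0],[-0.18,0.05,-0,0,0],[-0.18,0.03,-0,0,0],[-0.18,-0.02,-0,0,0],[-0.18,-0.05,-0,0,0]]]
[[[-0.16,-0.09,-0,0,0],[-0.14,-0.12,-0,0,0],[-0.11,-0.15,-0,0,0],[-0.08,-0.16,-0,0,0],[-0.04,-0.18,-0,0,0]]]
[[[-0.01,-0.18,-0,0,0],[0.03,-0.18,-0,0,0],[0.07,-0.17,-0,0,0],[0.1,-0.16,-0,0,0],[0.13,-0.13,-0,0,0]]]
[[[0.16,-0.09,-0,0,0],[0.17,-0.07,-0,0,0],[0.18,-0.03,-0,0,0],[0.18,0.01,-0,0,0],[0.18,0.05,-0,0,0]]]
[[[0.16,0.08,-0,0,0],[0.15,0.11,-0,0,0],[0.12,0.14,-0,0,0],[0.08,0.17,-0,0,0],[0.05,0.17,-0,0,0]]]
[[[0.01,0.19,-0,0,0],[-0.02,0.18,-0,0,0],[-0.06,0.17,-0,0,0],[-0.1,0.16,-0,0,0],[-0.12,0.13,-0,0,0]]]
[[[-0.15,0.1,-0,0,0],[-0.17,0.08,-0,0,0],[-0.18,0.03,-0,0,0],[-0.19,-0,-0,0,0],[-0.17,-0.04,-0,0,0]]]
[[[-0.17,-0.08,-0,0,0],[-0.15,-0.11,-0,0,0],[-0.12,-0.13,-0,0,0],[-0.09,-0.16,-0,0,0],[-0.06,-0.17,-0,0,0]]]
[[[-0.02,-0.19,-0,0,0],[0.02,-0.18,-0,0,0]]]
[ 476.8 -172.4   18.9]
```

Emit:
send_rows(steps=[[[0.09,-0.1,0.25,0,0],[0,0,0.45,0,0],[0,0,0.43,0,0],[0,0,0.27,0,0],[0,0,0.2,0,0]]])

```text
time_s: 6.25
ee_pos: [404.3, -165.4, 146.9]
ee_rot: [-180.0, 0.0, 0.0]
force: [-0.2, 0.4, 0.1]
gripper_width: 15.6
gripper_force: 45.0
```

Emit:
send_rows(steps=[[[0,0,0.13,0,0],[0,0,0.02,0,0],[-0.02,0.08,0,0,0],[-0.02,0.08,0,0,0],[-0.02,0.08,0,0,0]]])

```text
time_s: 6.67
ee_pos: [402.5, -176.2, 142.8]
ee_rot: [180.0, -0.1, 0.0]
force: [0.0, -0.1, 0.0]
gripper_width: 15.5
gripper_force: 45.0
```

Emit:
send_rows(steps=[[[-0.02,0.07,0,0,0],[-0.02,0.08,0,0,0],[0,0,0.13,0,0],[0,0,0.1,0,0],[0,0,0.05,0,0]]])

```text
time_s: 7.08
ee_pos: [403.6, -182.3, 131.8]
ee_rot: [179.9, -0.4, -0.1]
force: [4.8, 1.5, 4.9]
gripper_width: 15.5
gripper_force: 45.0
```

Run:
```python
from h import *
st(); a=grab('wrist','wrist4')['pixels'][0:200,180:500]; b=grab('side','side4')['pixels'][200:330,250:450]
cv2.imwrite('pics/c4.png',np.vstack([cv2.resize(a,(480,300)),cv2.resize(b,(480,300))])[:,:,::-1])
```

```text
t 7.08 pos [ 403.6 -182.3  131.8] rot [ 1.799e+02 -4.000e-01 -1.000e-01] F [4.8 1.5 4.9] w 15.5 g 45.0
```

View pics/c4.png

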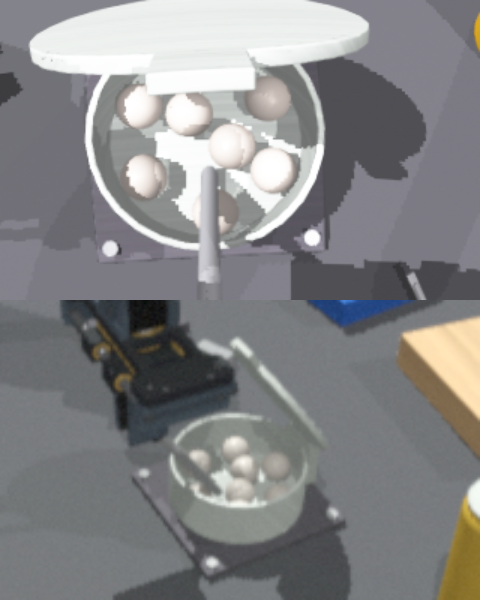

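Emit:
send_rows(steps=[[[0.01,-0.18,0,0,0],[0.04,-0.18,0,0,0],[0.09,-0.16,0,0,0],[0.11,-0.15,0,0,0],[0.14,-0.12,0,0,0]]])

```text
time_s: 7.6
ee_pos: [415.2, -151.3, 130.5]
ee_rot: [179.7, 0.1, 0.1]
force: [-1.9, -11.9, -0.6]
gripper_width: 15.7
gripper_force: 45.1
```

Emit:
send_rows(steps=[[[0.16,-0.08,0,0,0],[0.18,-0.05,0,0,0],[0.18,-0.02,0,0,0],[0.18,0.02,0,0,0],[0.17,0.06,0,0,0]]])

```text
time_s: 8.02
ee_pos: [448.6, -150.0, 130.6]
ee_rot: [179.6, 0.4, 0.1]
force: [-5.8, -8.1, 0.1]
gripper_width: 15.7
gripper_force: 45.0
```

Emit:
send_rows(steps=[[[0.16,0.1,0,0,0],[0.13,0.12,0,0,0],[0.11,0.15,0,0,0],[0.07,0.17,0,0,0],[0.04,0.18,0,0,0]]])

```text
time_s: 8.43
ee_pos: [471.7, -175.8, 130.8]
ee_rot: [-179.9, 0.0, 0.0]
force: [-2.5, 3.7, -0.8]
gripper_width: 16.0
gripper_force: 45.0
```

Emit:
send_rows(steps=[[[0,0.18,0,0,0],[-0.04,0.18,0,0,0],[-0.07,0.17,0,0,0],[-0.11,0.15,0,0,0],[-0.14,0.12,0,0,0]]])

```text
time_s: 8.85
ee_pos: [453.3, -204.6, 129.6]
ee_rot: [-179.5, 0.4, -0.0]
force: [-4.8, 10.9, 0.7]
gripper_width: 15.7
gripper_force: 45.1
```

Emit:
send_rows(steps=[[[-0.15,0.1,0,0,0],[-0.18,0.05,0,0,0],[-0.18,0.03,0,0,0],[-0.18,-0.02,0,0,0],[-0.18,-0.05,0,0,0]]])

```text
time_s: 9.27
ee_pos: [425.3, -211.9, 132.1]
ee_rot: [-179.9, -0.5, -0.1]
force: [5.5, 6.8, 0.7]
gripper_width: 15.8
gripper_force: 45.0
```

```bash
cat > rod.py <<'E'
from h import *
s=st(); tcp=np.array(s['ee_pos'])
for n in ('side','wrist'):
    g=grab(n,n+'_rod'); w=(fworld if n[0]=='w' else world)(g)
    q=w-tcp; rr=q@np.array([.862,0,.507]); L=q@np.array([.507,0,-.862])
    m=(abs(q[...,1])<14)&(abs(rr-8.7)<16)&(L>55)&(L<145)&(w[...,2]>48)
    P=q[m]
    if m.sum()>15:
        c=np.median(P,0);V=np.linalg.svd(P-P.mean(0),full_matrices=False)[2][0];V*=-np.sign(V[2]);t=(P-c)@V; print(n,m.sum(),'mid',c.round(1),'dir',V.round(3),'end',(c+V*np.percentile(t,99)).round(1),'at z-75:',(c+V*((-75-c[2])/V[2])).round(1))
E
python3 rod.py
```

```text
t 9.27 pos [ 425.3 -211.9  132.1] rot [-1.799e+02 -5.000e-01 -1.000e-01] F [5.5 6.8 0.7] w 15.8 g 45.0
side 76 mid [ 54.3  -2.6 -63.3] dir [ 0.551  0.002 -0.835] end [ 68.5  -2.5 -84.8] at z-75: [ 62.   -2.5 -75. ]
wrist 582 mid [ 53.9   1.  -59.9] dir [ 0.532 -0.017 -0.846] end [ 69.4   0.5 -84.4] at z-75: [ 63.4   0.7 -75. ]
```

Emit:
send_rows(steps=[[[-0.16,-0.09,0.04,0,0],[-0.14,-0.12,0,0,0],[-0.11,-0.15,0,0,0],[-0.08,-0.16,0,0,0],[-0.04,-0.18,0,0,0]]])

```text
time_s: 9.78
ee_pos: [400.7, -184.9, 129.6]
ee_rot: [179.9, -0.1, -0.0]
force: [0.3, 0.3, -0.7]
gripper_width: 15.8
gripper_force: 45.0
```

Emit:
send_rows(steps=[[[-0.01,-0.18,0,0,0],[0.03,-0.18,0,0,0],[0.07,-0.17,0,0,0],[0.1,-0.16,0,0,0],[0.13,-0.13,0,0,0]]])

```text
time_s: 10.2
ee_pos: [416.0, -153.0, 130.0]
ee_rot: [179.7, -0.3, 0.0]
force: [2.5, -6.9, -0.8]
gripper_width: 15.8
gripper_force: 45.0
```

```bash
python3 rod.py
```

```text
t 10.2 pos [ 416. -153.  130.] rot [179.7  -0.3   0. ] F [ 2.5 -6.9 -0.8] w 15.8 g 45.0
side 73 mid [ 51.   -3.6 -62.3] dir [ 0.57  -0.001 -0.822] end [ 65.3  -3.7 -82.9] at z-75: [ 59.8  -3.7 -75. ]
wrist 648 mid [ 54.9   0.8 -59.1] dir [ 0.522  0.003 -0.853] end [ 69.8   0.9 -83.3] at z-75: [ 64.7   0.9 -75. ]
```

Emit:
send_rows(steps=[[[0.16,-0.09,0,0,0],[0.17,-0.07,0,0,0],[0.18,-0.03,0,0,0],[0.18,0.01,0,0,0],[0.18,0.05,0,0,0]]])

```text
time_s: 10.72
ee_pos: [448.5, -145.5, 128.8]
ee_rot: [-179.9, 0.1, 0.0]
force: [-0.1, 0.0, 0.0]
gripper_width: 15.6
gripper_force: 45.0
```

Emit:
send_rows(steps=[[[0.16,0.08,0,0,0],[0.15,0.11,0,0,0],[0.12,0.14,0,0,0],[0.08,0.17,0,0,0],[0.05,0.17,0,0,0]]])

```text
time_s: 11.13
ee_pos: [471.5, -174.0, 129.3]
ee_rot: [180.0, -0.0, 0.0]
force: [0.3, 0.4, -1.0]
gripper_width: 15.7
gripper_force: 45.0
```

Emit:
send_rows(steps=[[[0.01,0.19,0,0,0],[-0.02,0.18,0,0,0],[-0.06,0.17,0,0,0],[-0.1,0.16,0,0,0],[-0.12,0.13,0,0,0]]])

```text
time_s: 11.55
ee_pos: [459.0, -206.6, 129.4]
ee_rot: [-179.9, -0.0, -0.0]
force: [0.7, 2.1, -0.3]
gripper_width: 16.2
gripper_force: 45.0
```

Emit:
send_rows(steps=[[[-0.15,0.1,0,0,0],[-0.17,0.08,0,0,0],[-0.18,0.03,0,0,0],[-0.19,0,0,0,0],[-0.17,-0.04,0,0,0]]])

```text
time_s: 11.97
ee_pos: [424.1, -209.3, 129.3]
ee_rot: [-179.5, -0.0, -0.1]
force: [1.9, 10.3, 1.5]
gripper_width: 15.8
gripper_force: 45.1
```

Emit:
send_rows(steps=[[[-0.17,-0.08,0,0,0],[-0.15,-0.11,0,0,0],[-0.12,-0.13,0,0,0],[-0.09,-0.16,0,0,0],[-0.06,-0.17,0,0,0]]])

```text
time_s: 12.38
ee_pos: [401.5, -187.7, 130.1]
ee_rot: [179.9, -0.2, -0.0]
force: [0.0, -0.8, -0.6]
gripper_width: 15.7
gripper_force: 45.0
```

Emit:
send_rows(steps=[[[-0.02,-0.19,0,0,0],[0.02,-0.18,0,0,0],[0.04,-0.12,0,0,0],[0,0,0,0,0],[0,0,0,0,0]]])

```text
time_s: 12.8
ee_pos: [404.2, -167.7, 129.8]
ee_rot: [180.0, -0.2, 0.0]
force: [4.9, -0.2, 3.9]
gripper_width: 15.5
gripper_force: 45.0
```

```bash
python3 rod.py
python3 - <<'E'
from h import *
a=grab('wrist','wrist5')['pixels'][0:240,180:500]; b=grab('side','side5')['pixels'][200:330,250:450]
cv2.imwrite('pics/c5.png',np.vstack([cv2.resize(a,(400,300)),cv2.resize(b,(400,260))])[:,:,::-1])
E
```

```text
t 12.8 pos [ 404.2 -167.7  129.8] rot [180.   -0.2   0. ] F [ 4.9 -0.2  3.9] w 15.5 g 45.0
side 90 mid [ 46.9  -3.  -67. ] dir [ 0.52   0.033 -0.854] end [ 58.3  -2.3 -85.8] at z-75: [ 51.7  -2.7 -75. ]
wrist 667 mid [ 49.2   0.2 -61.8] dir [ 0.405  0.002 -0.914] end [ 59.4   0.2 -84.7] at z-75: [ 55.1   0.2 -75. ]
```

View pics/c5.png

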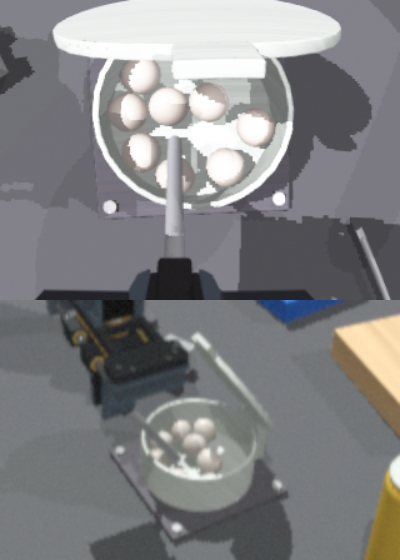

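Emit:
send_rows(steps=[[[0,0,-0.1,0,0],[0,0,-0.3,0,0],[0,0,-0.5,0,0],[0,0,-0.6,0,0],[0,0,-0.6,0,0]]])

```text
time_s: 13.42
ee_pos: [398.6, -166.5, 211.9]
ee_rot: [-179.8, 0.6, 0.0]
force: [0.2, -0.5, -0.9]
gripper_width: 15.6
gripper_force: 45.0
```

Emit:
send_rows(steps=[[[0,0,-0.6,0,0],[0,0,-0.5,0,0],[0,-0.3,-0.1,0,0],[0,-0.6,0,0,0],[0,-0.8,0,0,0]]])

```text
time_s: 13.83
ee_pos: [399.5, -99.9, 259.7]
ee_rot: [-180.0, 0.5, -0.2]
force: [0.4, 1.3, -1.1]
gripper_width: 15.4
gripper_force: 45.0
```

Emit:
send_rows(steps=[[[0,-0.8,0,0,0],[0,-0.8,0,0,0],[0,-0.8,0,0,0],[0,-0.8,0,0,0],[0,-0.8,0,0,0]]])

```text
time_s: 14.25
ee_pos: [398.9, 60.7, 259.3]
ee_rot: [179.8, 0.6, -0.0]
force: [0.8, 0.0, -0.8]
gripper_width: 15.7
gripper_force: 45.0
```

Emit:
send_rows(steps=[[[0,-0.8,0,0,0],[0,-0.6,0,0,0],[0,-0.3,0,0,0],[0,0,0,0,0],[0,0,0,0,0]]])

```text
time_s: 14.67
ee_pos: [400.5, 127.4, 259.6]
ee_rot: [179.8, 0.4, 0.1]
force: [0.1, 0.4, -1.1]
gripper_width: 15.6
gripper_force: 45.0
```

```bash
cat > rod2.py <<'E'
from h import *
import sys
for k in range(2):
    s=st(); tcp=np.array(s['ee_pos'])
    for n in ('side','scene','wrist'):
        g=grab(n,n+'_rod'); w=(fworld if n[0]=='w' else world)(g)
        q=w-tcp; rr=q@np.array([.862,0,.507]); L=q@np.array([.507,0,-.862])
        m=(abs(q[...,1])<14)&(abs(rr-8.7)<26)&(L>60)&(L<150)&(w[...,2]>118)
        P=q[m]
        if m.sum()>15:
            c=np.median(P,0);V=np.linalg.svd(P-P.mean(0),full_matrices=False)[2][0];V*=-np.sign(V[2]);t=(P-c)@V; print(n,m.sum(),'dir',V.round(3),'end',(c+V*np.percentile(t,99)).round(1),'at z-75:',(c+V*((-75-c[2])/V[2])).round(1))
E
python3 rod2.py
```

```text
t 14.67 pos [400.5 127.4 259.6] rot [1.798e+02 4.000e-01 1.000e-01] F [ 0.1  0.4 -1.1] w 15.6 g 45.0
side 94 dir [ 0.523 -0.015 -0.852] end [  77.3   -4.2 -107.8] at z-75: [ 57.2  -3.7 -75. ]
scene 148 dir [ 0.516 -0.003 -0.857] end [  79.6    2.9 -108.8] at z-75: [ 59.3   3.  -75. ]
wrist 667 dir [ 0.526 -0.008 -0.851] end [  83.6   -0.6 -106.1] at z-75: [ 64.4  -0.4 -75. ]
t 14.82 pos [401.9 127.  260.6] rot [ 1.799e+02  2.000e-01 -1.000e-01] F [-0.1  0.1 -0.3] w 15.7 g 45.0
side 92 dir [ 0.521  0.002 -0.853] end [  77.2   -3.4 -108. ] at z-75: [ 57.1  -3.5 -75. ]
scene 156 dir [ 0.522 -0.001 -0.853] end [  79.7    3.3 -108.7] at z-75: [ 59.1   3.3 -75. ]
wrist 662 dir [ 0.528 -0.01  -0.849] end [  83.1    0.  -105.7] at z-75: [ 64.    0.4 -75. ]
```

Emit:
send_rows(steps=[[[-0.08,-0.04,0,0,0],[0.25,0,0.433,0,0],[0.25,0,0.433,0,0],[0,0,0,0,0],[0,0,0,0,0]]])

```text
time_s: 15.38
ee_pos: [418.9, 129.7, 226.2]
ee_rot: [180.0, 0.1, -0.0]
force: [0.9, -0.1, -1.2]
gripper_width: 16.0
gripper_force: 45.0
```

Run:
```python
from h import *
st(); f=grab('wrist','wrist6'); g=grab('side','side6')
w=fworld(f); 
print([w[v,319].round(0).tolist() for v in range(90,130,5)])
a=f['pixels'][20:220,220:420]; b=g['pixels'][150:230,250:350]
cv2.imwrite('pics/c6.png',np.hstack([cv2.resize(a,(400,400)),cv2.resize(b,(400,400))])[:,:,::-1])
```

```text
t 15.38 pos [418.9 129.7 226.2] rot [ 1.8e+02  1.0e-01 -0.0e+00] F [ 0.9 -0.1 -1.2] w 16.0 g 45.0
[[520.0, 130.0, 111.0], [515.0, 130.0, 114.0], [514.0, 130.0, 67.0], [508.0, 130.0, 76.0], [501.0, 130.0, 122.0], [497.0, 130.0, 128.0], [492.0, 130.0, 136.0], [488.0, 130.0, 142.0]]
```

View pics/c6.png

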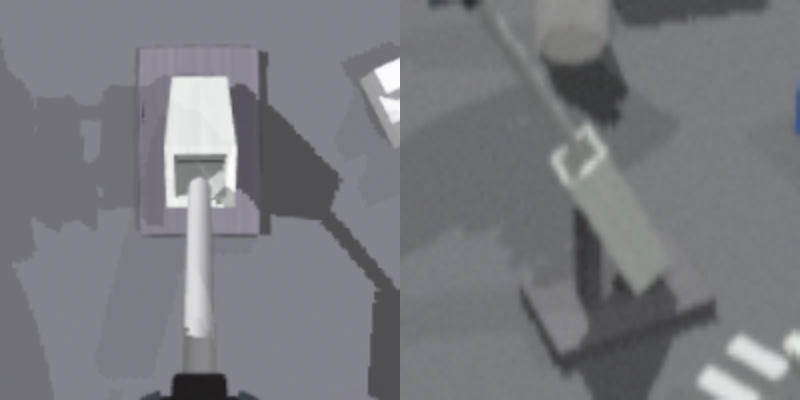

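Emit:
send_rows(steps=[[[0.15,0,0.26,0,0],[0.2,0,0.346,0,0],[0.2,0,0.346,0,0],[0.2,0,0.346,0,0],[0.2,0,0.346,0,0]]])

```text
time_s: 15.9
ee_pos: [458.3, 130.1, 160.5]
ee_rot: [-180.0, -0.1, 0.0]
force: [0.5, 0.3, -1.3]
gripper_width: 15.7
gripper_force: 45.0
```

Emit:
send_rows(steps=[[[0.15,0,0.26,0,0],[0.1,0,0.173,0,0],[0.04,0,0.069,0,0],[0,0,0,0,0],[0,0,0,0,0]]])

```text
time_s: 16.32
ee_pos: [469.3, 130.0, 141.2]
ee_rot: [-180.0, -0.0, -0.0]
force: [-0.4, 0.4, -0.3]
gripper_width: 15.9
gripper_force: 45.0
```

Emit:
send_rows(steps=[[[0.02,0,0.035,0,0],[0.02,0,0.035,0,0],[0,0,0,0,0],[0,0,0,0,0]]])

```text
time_s: 16.65
ee_pos: [470.8, 130.0, 138.2]
ee_rot: [-180.0, -0.0, 0.0]
force: [0.2, -0.1, -0.6]
gripper_width: 15.8
gripper_force: 45.0
```

Emit:
send_rows(steps=[[[0.02,0,0.035,0,0],[0.01,0,0.017,0,0],[0,0,0,0,0],[0,0,0,0,0]]])

```text
time_s: 16.98
ee_pos: [471.7, 130.1, 137.0]
ee_rot: [-180.0, -0.0, -0.0]
force: [-3.1, -0.5, 6.3]
gripper_width: 16.0
gripper_force: 45.0
```

Emit:
send_rows(steps=[[[-0.005,0,-0.01,0,0.7],[0,0,0,0,0.7],[0,0,0,0,0.7],[0,0,0,0,0.7],[0,0,0,0,0.7]]])

```text
time_s: 17.4
ee_pos: [471.8, 130.0, 136.2]
ee_rot: [180.0, 0.0, 0.0]
force: [0.4, 0.2, -0.3]
gripper_width: 46.2
gripper_force: 0.0
```

Emit:
send_rows(steps=[[[0,0,0,0,0.7],[0,0,0,0,0.7],[0,0,0,0,0.7],[0,0,-0.3,0,0.7],[0,0,-0.5,0,0.7]]])

```text
time_s: 17.82
ee_pos: [470.2, 129.6, 166.8]
ee_rot: [179.9, 0.3, 0.0]
force: [0.4, 0.5, 0.4]
gripper_width: 63.9
gripper_force: 0.0
```

Emit:
send_rows(steps=[[[0,0,-0.7,0,0.7],[0,0,-0.8,0,0.7],[0,0,-0.5,0,0.7],[0,0,-0.2,0,0],[0,0,0,0,0]]])

```text
time_s: 18.23
ee_pos: [472.8, 130.2, 258.1]
ee_rot: [-179.9, -0.2, 0.0]
force: [1.6, -0.3, -0.3]
gripper_width: 53.1
gripper_force: 0.0
```

Run:
```python
from h import *
st()
for n in ('side','scene','wrist'):
    g=grab(n,n+'7'); w=(fworld if n[0]=='w' else world)(g); b=g['pixels'].astype(int).sum(-1);zz=w[...,2]
    m=(abs(w[...,0]-475)<35)&(abs(w[...,1]-128)<20)&(b<140)&(zz>125)&(zz<200)
    P=w[m]; 
    if m.sum()>20:
        c=P.mean(0);V=np.linalg.svd(P-c,full_matrices=False)[2]; print(n,'handle',m.sum(),c.round(1),V[0].round(3),'zmax',P[:,2].max().round(1))
    d=np.hypot(w[...,0]-503.5,w[...,1]+180)
    m=(zz>75)&(d<100)&(zz<205); P=w[m]
    if m.sum()>50:
        c=P.mean(0);V=np.linalg.svd(P-c,full_matrices=False)[2]; N=V[2]*np.sign(V[2][2]); print(n,'lid',m.sum(),'n',N.round(3),'ang',np.degrees(np.arccos(N[2])).round(1),'yaw',np.degrees(np.arctan2(N[1],N[0])).round(1))
        T=P[P[:,2]>np.percentile(P[:,2],97)]; print('  top',T.mean(0).round(1),P[:,2].max().round(1), 'ymid',T[:,1].min().round(1),T[:,1].max().round(1))
```

```text
t 18.23 pos [472.8 130.2 258.1] rot [-179.9   -0.2    0. ] F [ 1.6 -0.3 -0.3] w 53.1 g 0.0
side handle 88 [461.1 122.6 153.4] [ 0.581 -0.002 -0.814] zmax 176.4
side lid 368 n [0.869 0.069 0.489] ang 60.7 yaw 4.6
  top [ 498.3 -182.4  195.2] 196.3 ymid -193.1 -172.3
scene handle 196 [465.2 134.1 153. ] [ 0.592  0.003 -0.806] zmax 176.1
scene lid 1180 n [0.859 0.051 0.51 ] ang 59.3 yaw 3.4
  top [ 501.2 -177.   188.4] 194.4 ymid -192.5 -164.9
wrist handle 55 [467.8 123.3 155.7] [-0.651 -0.003  0.759] zmax 175.9
wrist lid 3582 n [0.856 0.054 0.515] ang 59.0 yaw 3.6
  top [ 501.7 -177.4  192.5] 196.1 ymid -192.6 -165.8
```

Emit:
send_rows(steps=[[[0.1,0.3,0,0,0],[0.2,0.6,0,0,0],[0.2,0.8,0,0,0],[0.2,0.8,0,0,0],[0.2,0.8,0,0,0]]])

```text
time_s: 18.8
ee_pos: [507.1, -3.2, 254.3]
ee_rot: [-180.0, 0.2, 0.0]
force: [0.3, -0.4, 0.7]
gripper_width: 8.0
gripper_force: 0.0
```

Emit:
send_rows(steps=[[[0.2,0.8,0,0,0],[0.2,0.8,0,0,0],[0.2,0.8,0,0,0],[0.175,0.8,0,0,0],[0,0.8,0,0,0]]])

```text
time_s: 19.22
ee_pos: [538.9, -163.5, 253.9]
ee_rot: [-179.9, 0.2, 0.0]
force: [1.3, 0.3, 0.8]
gripper_width: 0.2
gripper_force: 0.0
```

Emit:
send_rows(steps=[[[0,0.39,0,0,0],[0,0,0,-0.54,0],[0,0,0,0,0],[0,0,0,0,0],[0,0,0,0,0]]])

```text
time_s: 19.63
ee_pos: [538.4, -177.0, 255.3]
ee_rot: [-179.9, 0.1, 3.7]
force: [1.1, -0.5, -0.6]
gripper_width: 0.1
gripper_force: 0.0
```

```bash
cat > lid.py <<'E'
from plan import *
H=np.array([575.3,-175.2,58.]); y=np.radians(3.7)
def tcp_at(a,s=143):  # pot-frame x,z of TCP relative to the hinge for corner contact at lid angle a
    a=np.radians(a); return np.array([-s*np.cos(a)+6*np.sin(a)+16, s*np.sin(a)+6*np.cos(a)])
s=st(); p=np.array(s['ee_pos'])-H
ex=np.array([np.cos(y),np.sin(y)]); ey=np.array([-np.sin(y),np.cos(y)])
px,py,pz=p[:2]@ex,p[:2]@ey,p[2]; print('rel',px.round(1),py.round(1),pz.round(1))
def mk(angs,c):
    out=[]
    for a in angs:
        d=np.round((tcp_at(a)-c)/40,3); out.append([d[0],0,-d[1],0,0]); c=c+d*40
    return out,c
E
python3 - <<'E'
from lid import *
c=np.array([px,pz]); t=tcp_at(66); print('to start',((t-c)/40).round(3),'side',(py/40).round(3))
r,c=mk(np.r_[np.arange(64,8,-2),np.arange(7,1.9,-1),1.2,.6,0,-.4],t); show(r); print(c+[0,58])
f=grab('wrist','wrist8')
E
```

```text
t 19.63 pos [ 538.4 -177.   255.3] rot [-1.799e+02  1.000e-01  3.700e+00] F [ 1.1 -0.5 -0.6] w 0.1 g 0.0
rel -36.9 0.6 197.3
to start [ 0.006 -1.606] side 0.015
[[[np.float64(-0.115),0,np.float64(0.048),0,0],[np.float64(-0.114),0,np.float64(0.052),0,0],[np.float64(-0.112),0,np.float64(0.056),0,0],[np.float64(-0.109),0,np.float64(0.06),0,0],[np.float64(-0.108),0,np.float64(0.063),0,0]]]
[[[np.float64(-0.105),0,np.float64(0.068),0,0],[np.float64(-0.103),0,np.float64(0.07),0,0],[np.float64(-0.1),0,np.float64(0.075),0,0],[np.float64(-0.098),0,np.float64(0.078),0,0],[np.float64(-0.094),0,np.float64(0.081),0,0]]]
[[[np.float64(-0.092),0,np.float64(0.085),0,0],[np.float64(-0.089),0,np.float64(0.087),0,0],[np.float64(-0.086),0,np.float64(0.091),0,0],[np.float64(-0.083),0,np.float64(0.094),0,0],[np.float64(-0.079),0,np.float64(0.096),0,0]]]
[[[np.float64(-0.076),0,np.float64(0.099),0,0],[np.float64(-0.072),0,np.float64(0.102),0,0],[np.float64(-0.069),0,np.float64(0.105),0,0],[np.float64(-0.065),0,np.float64(0.106),0,0],[np.float64(-0.061),0,np.float64(0.109),0,0]]]
[[[np.float64(-0.058),0,np.float64(0.111),0,0],[np.float64(-0.053),0,np.float64(0.113),0,0],[np.float64(-0.05),0,np.float64(0.114),0,0],[np.float64(-0.046),0,np.float64(0.117),0,0],[np.float64(-0.041),0,np.float64(0.117),0,0]]]
[[[np.float64(-0.037),0,np.float64(0.12),0,0],[np.float64(-0.034),0,np.float64(0.12),0,0],[np.float64(-0.029),0,np.float64(0.121),0,0],[np.float64(-0.035),0,np.float64(0.184),0,0],[np.float64(-0.01),0,np.float64(0.062),0,0]]]
[[[np.float64(-0.008),0,np.float64(0.062),0,0],[np.float64(-0.008),0,np.float64(0.062),0,0],[np.float64(-0.006),0,np.float64(0.062),0,0],[np.float64(-0.006),0,np.float64(0.062),0,0],[np.float64(-0.003),0,np.float64(0.05),0,0]]]
[[[np.float64(-0.002),0,np.float64(0.038),0,0],[np.float64(-0.002),0,np.float64(0.037),0,0],[np.float64(-0.001),0,np.float64(0.025),0,0]]]
[-127.04206721   62.9974203 ]
```

Emit:
send_rows(steps=[[[0,0.015,0.3,0,0],[0,0,0.5,0,0],[0,0,0.5,0,0],[0,0,0.3,0,0],[0,0,0,0,0]]])

```text
time_s: 20.1
ee_pos: [537.1, -176.8, 189.4]
ee_rot: [-179.9, 0.3, 3.7]
force: [0.6, 0.5, 0.0]
gripper_width: 0.7
gripper_force: 0.0
```

Emit:
send_rows(steps=[[[-0.115,0,0.048,0,0],[-0.114,0,0.052,0,0],[-0.112,0,0.056,0,0],[-0.109,0,0.06,0,0],[-0.108,0,0.063,0,0]]])

```text
time_s: 20.52
ee_pos: [516.6, -179.7, 181.9]
ee_rot: [180.0, -0.1, 3.7]
force: [0.8, -0.2, 0.9]
gripper_width: 0.3
gripper_force: 0.4
```

Emit:
send_rows(steps=[[[-0.105,0,0.068,0,0],[-0.103,0,0.07,0,0],[-0.1,0,0.075,0,0],[-0.098,0,0.078,0,0],[-0.094,0,0.081,0,0]]])

```text
time_s: 20.93
ee_pos: [496.2, -181.0, 166.0]
ee_rot: [180.0, -0.0, 3.7]
force: [-0.0, -0.2, 0.7]
gripper_width: 0.6
gripper_force: 0.4
```

```bash
cat > ang.py <<'E'
from h import *
st()
for n in ('side','scene'):
    w=world(grab(n,n+'_l')); d=np.hypot(w[...,0]-505,w[...,1]+180); m=(w[...,2]>70)&(w[...,2]<190)&(d<85)
    y=np.radians(3.7); q=w[m]-[575.3,-175.2,58]; x=q[:,:2]@[np.cos(y),np.sin(y)]; py=q[:,:2]@[-np.sin(y),np.cos(y)]
    k=(abs(py)>25)&(abs(py)<60)&(x<-25); a=np.degrees(np.arctan2(q[k,2],-x[k])); print(n,k.sum(),'angle',np.percentile(a,[20,50,80]).round(1) if k.sum() else None)
E
python3 ang.py
```

```text
t 20.93 pos [ 496.2 -181.   166. ] rot [180.   -0.    3.7] F [-0.  -0.2  0.7] w 0.6 g 0.4
side 206 angle [47.4 48.9 50.9]
scene 514 angle [46.8 47.7 48.7]
```

Emit:
send_rows(steps=[[[-0.092,0,0.085,0,0],[-0.089,0,0.087,0,0],[-0.086,0,0.091,0,0],[-0.083,0,0.094,0,0],[-0.079,0,0.096,0,0]]])

```text
time_s: 21.45
ee_pos: [479.2, -182.1, 147.7]
ee_rot: [-180.0, -0.0, 3.7]
force: [0.6, 0.4, -0.6]
gripper_width: 0.2
gripper_force: 0.3
```

Emit:
send_rows(steps=[[[-0.076,0,0.099,0,0],[-0.072,0,0.102,0,0],[-0.069,0,0.105,0,0],[-0.065,0,0.106,0,0],[-0.061,0,0.109,0,0]]])

```text
time_s: 21.87
ee_pos: [465.5, -182.9, 126.9]
ee_rot: [-180.0, 0.0, 3.7]
force: [0.6, 0.1, 0.9]
gripper_width: 0.3
gripper_force: 0.3
```

Emit:
send_rows(steps=[[[-0.058,0,0.111,0,0],[-0.053,0,0.113,0,0],[-0.05,0,0.114,0,0],[-0.046,0,0.117,0,0],[-0.041,0,0.117,0,0]]])

```text
time_s: 22.28
ee_pos: [455.6, -183.6, 104.0]
ee_rot: [-180.0, 0.0, 3.7]
force: [0.3, -0.5, 0.1]
gripper_width: 0.9
gripper_force: 0.3
```

```bash
python3 ang.py
```

```text
t 22.28 pos [ 455.6 -183.6  104. ] rot [-180.     0.     3.7] F [ 0.3 -0.5  0.1] w 0.9 g 0.3
side 459 angle [19.1 20.3 22.9]
scene 529 angle [17.  17.9 19.2]
```

Following well (lid ≈ 18°). The last part goes slower.

Emit:
send_rows(steps=[[[-0.037,0,0.12,0,0],[-0.034,0,0.12,0,0],[-0.029,0,0.121,0,0],[-0.018,0,0.092,0,0],[-0.017,0,0.092,0,0]]])

```text
time_s: 22.8
ee_pos: [450.4, -184.0, 82.2]
ee_rot: [180.0, 0.0, 3.7]
force: [-0.2, -0.7, -0.5]
gripper_width: 0.5
gripper_force: 0.3
```

Emit:
send_rows(steps=[[[-0.01,0,0.062,0,0],[-0.008,0,0.062,0,0],[-0.008,0,0.062,0,0],[-0.006,0,0.062,0,0],[-0.006,0,0.062,0,0]]])

```text
time_s: 23.22
ee_pos: [448.9, -184.0, 70.0]
ee_rot: [-180.0, 0.0, 3.7]
force: [-0.5, -0.1, 0.7]
gripper_width: 0.7
gripper_force: 0.3
```

Emit:
send_rows(steps=[[[-0.003,0,0.05,0,0],[-0.002,0,0.038,0,0],[0,0,0,0,0],[0,0,0,0,0]]])

```text
time_s: 23.55
ee_pos: [448.9, -184.0, 66.6]
ee_rot: [-180.0, -0.0, 3.7]
force: [-0.0, 0.3, -0.2]
gripper_width: 0.3
gripper_force: 0.0
```

```bash
cat > flat.py <<'E'
from h import *
st()
for n in ('side','scene'):
    w=world(grab(n,n+'_l')); y=np.radians(3.7); q=w-[575.3,-175.2,58]; x=q[...,:2]@[np.cos(y),np.sin(y)]; py=q[...,:2]@[-np.sin(y),np.cos(y)]
    k=(abs(py)<60)&(np.hypot(x+72,py)<62)&(q[...,2]>-5)&(q[...,2]<35)&((abs(py)>25)|(x>-50))
    A=np.c_[x[k],py[k],np.ones(k.sum())]; s=np.linalg.lstsq(A,q[k][:,2],rcond=None)[0]; print(n,k.sum(),'slope deg',np.degrees(np.arctan(-s[0])).round(2),'z front',(58+s[2]-138*s[0]).round(1),'z hinge',(58+s[2]).round(1))
E
python3 flat.py
```

```text
t 23.55 pos [ 448.9 -184.    66.6] rot [-180.    -0.     3.7] F [-0.   0.3 -0.2] w 0.3 g 0.0
side 566 slope deg 0.64 z front 65.7 z hinge 64.2
scene 633 slope deg 0.72 z front 62.9 z hinge 61.2
```

Emit:
send_rows(steps=[[[0,0,0.025,0,0],[0,0,0.025,0,0],[0,0,0,0,0]]])

```text
time_s: 23.9
ee_pos: [448.9, -184.1, 64.7]
ee_rot: [180.0, -0.0, 3.7]
force: [-0.1, 0.4, -0.6]
gripper_width: 0.5
gripper_force: 0.0
```

Emit:
send_rows(steps=[[[0,0,0.02,0,0],[0,0,0,0,0],[0,0,0,0,0]]])

```text
time_s: 24.15
ee_pos: [448.9, -184.1, 64.2]
ee_rot: [180.0, -0.0, 3.7]
force: [-0.9, 0.7, 3.9]
gripper_width: 0.2
gripper_force: 1.9
```

Emit:
send_rows(steps=[[[0,0,0.02,0,0],[0,0,0,0,0],[0,0,0,0,0]]])

```text
time_s: 24.4
ee_pos: [448.9, -184.1, 64.1]
ee_rot: [180.0, -0.0, 3.7]
force: [-1.4, 0.4, 10.9]
gripper_width: 0.4
gripper_force: 4.8
```

Emit:
send_rows(steps=[[[0,0,0.015,0,0],[0,0,0,0,0],[0,0,0,0,0]]])

```text
time_s: 24.65
ee_pos: [448.9, -184.1, 64.0]
ee_rot: [180.0, -0.0, 3.7]
force: [-3.0, 1.9, 13.4]
gripper_width: 0.6
gripper_force: 6.9
```

Closed hard at z = 64 mm, which is rim plus lid thickness. Next: lift off slowly and do a final check.

Emit:
send_rows(steps=[[[0,0,-0.05,0,0],[0,0,-0.15,0,0],[0,0,-0.4,0,0],[0,0,-0.7,0,0],[0,0,-0.8,0,0]]])

```text
time_s: 25.07
ee_pos: [447.5, -183.5, 146.1]
ee_rot: [-179.9, 0.2, 3.7]
force: [0.9, -0.6, -0.1]
gripper_width: 0.3
gripper_force: 0.0
```

Emit:
send_rows(steps=[[[0,0,-0.8,0,0],[0,0,-0.6,0,0],[0,0,-0.3,0,0],[0,0,0,0,0],[0,0,0,0,0]]])

```text
time_s: 25.48
ee_pos: [448.8, -184.0, 214.6]
ee_rot: [180.0, -0.0, 3.7]
force: [-0.3, -0.4, 0.4]
gripper_width: 0.3
gripper_force: 0.0
```

```bash
python3 flat.py; cp pics/side_l.png pics/final.png
```

```text
t 25.48 pos [ 448.8 -184.   214.6] rot [180.   -0.    3.7] F [-0.3 -0.4  0.4] w 0.3 g 0.0
side 1110 slope deg 0.11 z front 64.4 z hinge 64.1
scene 631 slope deg 0.08 z front 61.2 z hinge 61.0
```

View pics/final.png

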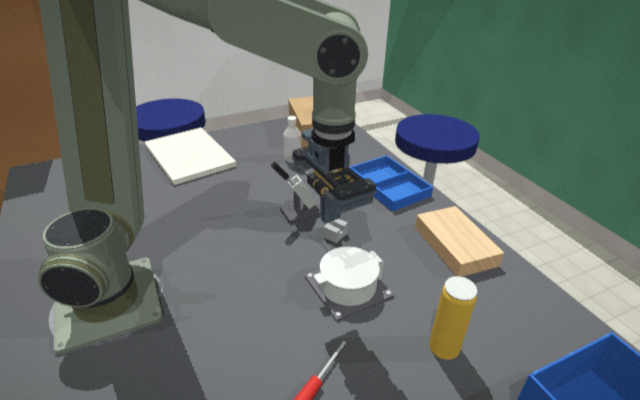

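The lid lies flat (0.1° slope) at 64 mm, with its tab down at about (321,283). The rod is in its stand with the handle at about (283,170), and the bystanders have not moved.

```bash
python3 -c "
from workcell import env
print(env.job_done())"
```

```text
the job is handed in; nothing more can be done
None
```

I stirred the balls two full clockwise turns from the front (all eight still in the pot afterwards), stood the rod back on the stand's bottom (leaning about 35° instead of 30°), closed the lid flat, and handed the job in at about 25 s; no verdict was returned.

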